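# Set out the blood-smear staining place

### The arm

A 6-joint arm with a two-finger parallel gripper is mounted at the origin on the work surface. World frame = base frame: x ahead of the robot, y to its left, z up, the work surface at z = 0. Lengths are in m, angles in rad, forces in N, time in s.
With the tool pointing down it reaches from about 0.375 to 0.9 m from the base axis. Payload 3.1 kg.
Tool frame: the origin (TCP) lies where the fingers leave the gripper's body, on its centre line; the fingertips stand manip.tip_reach ahead of it and the grasp point (between the pads) lies 54 mm ahead of it (manip.tip_reach is the distance from the TCP to the fingertips, in m); z points along the fingers, y is the direction in which the jaws open and shut (so a half turn about z gives the same grasp; the last joint's range is limited). The gripper opens to 85 mm and grips with 20 to 120 N. Pads are 22 mm wide; open, the fingers measure 114 mm over their backs; the gripper's body (76 mm by 85 mm) begins 54 mm behind the grasp point. The pads swing forward as they close: fully open they stand 13 mm farther back than shut.
Start: joints at [1.026, 0.527, 1.433, -0, 1.181, -0.178], TCP at [0.224, 0.584, 0.304] pointing down, gripper open.
Joint ranges: [-3.08, 3.08], [-0.75, 2.2], [0.22, 2.44], [-1.43, 4.57], [0, 2.65], [-2.85, 2.85]. Speed limits (rad/s): [2.79, 2.79, 3.14, 3.14, 3.14, 3.14].

### API

Orientations are given as a unit quaternion [x, y, z, w].
In Python, from station import manip, cams, order gives the robot as it stands. The module is installed in compiled form; this text tells all that it offers.
- The arm moves only by the tool drive_tool, never from a script. Its arguments are lists of equal length, an entry for each row: "linear": the shift along the tool's x, y, z in mm, a list of three; "rot": the turn, a rotation vector about the tool's x, y, z in degrees, a list of three; "hand": the finger opening in mm, from 0 to 85.4. A call has 1 to 20 rows; each row shifts and turns the pose as measured when the row begins, along the tool's axes as they then stand; what a row does not reach is not made up. A row lasts 1/12 s, in which the tool goes at most 41.7 mm and 7.16 degrees, less where a joint would pass 70% of its speed; a pose out of reach is approached as far as the arm can. A call with a gripper value outside its range is refused whole. The fingers move at their own pace and stop on an object; "force" is the grip in N (left out, the last holds). Time passes only in rows, so rows that do not move let the fingers close. It gives the time, the measured TCP pose, the force and the opening at its end, in the units of the state.
- manip.sense(): the state, without advancing time (a new reading comes with each control period).
- cams.snapshot(name): name is "scene" or "top"; returns the picture (400x640x3 uint8, red, green, blue); there is no depth.
- cams.camera_model(name): a dict with "vfov" (degrees; the focal length in pixels is half the picture's height over the tangent of half this angle, whatever the lens; pixels are square), "cx", "cy" (the principal point, pixels), "k1" (the pictures are not rectified: a ray, as slopes to the right and down, at radius r is drawn at 1 + k1 r^2 times it, then the intrinsics apply), "rvec" (rotation vector, rad) and "tvec" (3), from world to camera coordinates, as OpenCV has them. Camera axes: x right, y down, z forward; pixel columns grow to the right and rows downward; lengths in m; the calibration is good to about 2 mm. A picture is of the moment at which its call begins. camera_model takes no time and is no camera call.
- order.sign_off(): hands the job in, once; it reports no verdict.
Trained networks look in the newest picture that a camera, given by its name, has taken for a name from the list of things; names that differ only in an ending like _2 or _b are one class to them, and where a whole thing is asked for, a point or a joint stands for the part that bears it (a point fixed in the world has none). Each returns a list of dicts, best first, with "score" (0 to 1); they miss things now and then, are a little off and sometimes report something else, mostly with a low value. They report only what shows in the picture. A call takes as long as a camera call. They do not tell look-alikes from the thing itself.
- cams.regions_of(label, camera): "pixels" (400x640 bool, what is visible of it) and "rect" ([left, top, right, bottom] in pixels, round what is visible of it).
- cams.spot_point(label, camera): "at" ([column, row] in pixels: a listed point, or the origin of a listed thing).
The state is a dict: "t": time; "q": joint angles; "qd": joint speeds; "tau": joint torques, N m; "tcp_pos": TCP position; "tool_rot": TCP orientation; "force": force on the tool from outside, world axes, zero at the start; "ft_torque": the same for the moment, N m; "finger_gap": opening from 0.0 (shut) to 1.0 (fully open).
Only numpy, scipy, OpenCV 4.12 (cv2) and the standard library are available. Lean on these libraries where they do the work, as an engineer would, in place of code of your own. Each camera call takes 0.05 s, during which the arm holds its last target. There are 200 camera calls.

### The job

Set out the staining place on the bench: lay the slide box flat in the middle of the steel tray, its long side along the tray's long side, and stand the small vial upright on the middle of the slide box's lid. Stand the tall bottle on the bench in the middle of the gap between the tray and the tube rack, in line with the two, and the wide jar in the middle of the gap between the tray and the cell counter, in line with those. Do not tip anything over, leave the beaker, tape roll and mouse where they are, and leave everything standing still.

Things in the scene. Friction and masses are not known exactly. Their poses are not given: they have to be found in the camera images.
- tray: Flat open bare-metal (steel) staining tray, fixed to the bench, 130 (its x) x 110 (its y) mm, rim 10 mm high and 4 mm thick, flat floor 4 mm above the bench. Origin: centre of its underside, at bench height. Its x axis, along the longer side, points roughly away from the robot, its y axis roughly to the robot's left; it is turned up to about 9 degrees. It is the middle of a row of three fixed things.
- tube_rack: White plastic rack with seven capped sample tubes, fixed, 60 (x) x 110 (y) mm, top plate 50 mm high, tubes up to 80 mm. Origin: centre of its underside. It stands on one side of the tray (left or right differs from start to start), in line with it along the tray's y axis within 8 mm; the clear gap between its 110 mm wide body and the tray is 100 to 108 mm.
- cell_counter: Low white cell-counter keypad with grey round keys and a dark display strip, fixed, 85 (x) x 110 (y) mm, 31 mm high with its keys. Origin: centre of its underside. It stands on the other side of the tray from the tube rack, in line with it within 8 mm along the tray's y axis, with a gap of 100 to 108 mm to the tray.
- slide_box: Closed black plastic box for microscope slides with a thin grey lid seam, 84 (x) x 54 (y) x 36 mm high, flat top, 110 g nominal. Starts flat on the bench. Origin: centre of its underside; x along its long side, z up.
- vial: Small white round control vial, upright on the bench; 29 mm diameter, its cap 31 mm diameter from 32 mm up to the top at 46 mm; 30 g nominal. Origin: centre of its underside, z up.
- bottle: Tall white round reagent bottle with a grey cap, upright; body 46 mm diameter and straight up to 90 mm, then a shoulder, and a 27 mm diameter cap from 106 to 130 mm height; 140 g nominal. Origin: centre of its underside, z up.
- jar: Wide amber glass stain jar with a black lid, upright; body 60 mm diameter, lid 62 mm diameter from 60 mm up to the top at 80 mm; 200 g nominal. Origin: centre of its underside, z up.
- beaker: Bystander: open glass beaker, 68 mm across the rim, 85 mm high. Not part of the job. Origin: centre of its underside.
- tape_roll: Bystander: roll of paper label tape lying flat, 84 mm outer diameter, 24 mm high. Not part of the job. Origin: centre of its underside.
- mouse: Bystander: white rounded computer mouse with a grey wheel, 100 x 58 mm, 24 mm high. Not part of the job. Origin: centre of its underside.
Things that resemble listed ones, but are neither listed nor needed, are in the scene too. What is shaped like the cell_counter but turquoise or yellow is not meant.

How it is judged:
At the end, for the whole second after the job is handed in: Box on tray floor within 12 mm of centre in x and y, square to 0.17 rad; vial on lid within 12 mm of centre; bottle 94-120 mm from the centres of tray and rack, jar likewise from tray and counter, both on the bench within 20 mm of the tray's y axis; all upright to 0.1 rad, at rest (x of slide_box in the frame of tray between -0.012 and 0.012 m and y of slide_box in the frame of tray between -0.012 and 0.012 m and z of slide_box in the frame of tray between 0.001 and 0.008 m and angle between the x axis of slide_box and the x axis of tray, either way round below 0.17 rad and horizontal distance between vial and slide_box below 0.012 m and z of vial in the frame of slide_box between 0.033 and 0.04 m and horizontal distance between bottle and tray between 0.094 and 0.12 m and horizontal distance between bottle and tube_rack between 0.094 and 0.12 m and x of bottle in the frame of tray between -0.02 and 0.02 m and height (world z) of bottle between -0.003 and 0.004 m and horizontal distance between jar and tray between 0.094 and 0.12 m and horizontal distance between jar and cell_counter between 0.094 and 0.12 m and x of jar in the frame of tray between -0.02 and 0.02 m and height (world z) of jar between -0.003 and 0.004 m and angle between each of slide_box, vial, bottle, jar's own z axis and vertical below 0.1 rad and linear speed of each of slide_box, vial, bottle, jar below 0.02 m/s and angular speed of each of slide_box, vial, bottle, jar below 0.2 rad/s); the robot touches nothing.
It fails at once if the slide box, vial, bottle or jar is tipped over (angle between any of slide_box, vial, bottle, jar's own z axis and vertical above 0.7 rad).
It fails at once if the beaker, tape roll or mouse is moved more than 20 mm (distance of any of beaker, tape_roll, mouse from where it was at the start of the episode above 0.02 m).
It also fails if it takes over 112 s, if anything falls off the work surface, if the arm or the gripper's body presses on something with over 40 N, if the wrist force passes 120 N, or if a joint passes its speed limit or range.

## Working session

There is one attempt and no reset: what is moved stays moved. The work goes in short steps, Python scripts to look and compute and a tool call to move; the robot and the scene stay as the last step left them, time stands still between calls to the robot, and variables do not carry over. Pictures are saved under pics/ and viewed, about 12 in all and at most 16, crops included, and the job is handed in when it is done.

Besides the shell and the picture viewer there is one more tool, called after "Request:" as a command line: name --argument value ..., lists and objects as JSON in quotes. drive_tool: Moves the arm, as the interface text tells. Its arguments: {"type":"object","properties":{"linear":{"type":"array","items":{"type":"array","items":{"type":"number"}}},"rot":{"type":"array","items":{"type":"array","items":{"type":"number"}}},"hand":{"type":"array","items":{"type":"number"}},"force":{"type":"number"}},"required":["linear","rot","hand"]}

```bash
mkdir -p pics; python3 - <<'E'
from station import manip,cams
import cv2
s=manip.sense();print(s, manip.tip_reach)
for n in("scene","top"):
    im=cams.snapshot(n);cv2.imwrite(f"pics/{n}0.png",im[:,:,::-1]);print(n,cams.camera_model(n))
    for l in "tray tube_rack cell_counter slide_box vial bottle jar beaker tape_roll mouse".split():
        r=cams.regions_of(l,n);p=cams.spot_point(l,n)
        print(l,[(round(x['score'],2),x['rect']) for x in r],[(round(x['score'],2),x['at']) for x in p])
E
```

```text
{'t': 0.0, 'q': array([ 1.02647098e+00,  5.28490224e-01,  1.43393193e+00,  1.50073760e-06,
        1.18140224e+00, -1.78540227e-01]), 'qd': array([-1.35741668e-03,  1.76808519e-04,  4.74511022e-04,  7.39357645e-04,
       -1.38106593e-06,  1.75298519e-04]), 'tau': array([ 2.69948550e-04, -4.42362750e+01, -1.78022057e+01, -2.31788899e-04,
        8.65626993e-03,  1.08511497e-05]), 'tcp_pos': array([0.223245  , 0.58315431, 0.30290925]), 'tool_rot': array([ 1.81874813e-01,  9.83321060e-01, -1.04353121e-03, -3.95237838e-04]), 'force': array([ 0.35480565, -0.56227302, -0.53020683]), 'ft_torque': array([-0.01604495,  0.01549085, -0.00210933]), 'finger_gap': 0.9969716854567692} 0.0726
scene {'vfov': 54.041154619748525, 'cx': 319.32549874959096, 'cy': 201.6560816101787, 'k1': -0.0635438199594173, 'rvec': array([ 2.42952919,  0.90671028, -0.27192607]), 'tvec': array([-0.53666612, -0.30128014,  1.36061513])}
tray [(0.7, [271.7, 199.8, 328.6, 244.4])] [(0.82, [300.5, 218.1])]
tube_rack [(0.86, [213.1, 243.0, 262.9, 290.3])] [(0.91, [240.2, 269.4])]
cell_counter [(0.97, [326.9, 157.9, 372.3, 198
[... 1398 characters left out ...]
 221.1]), (0.89, [282.6, 156.3]), (0.55, [270.1, 199.8]), (0.34, [365.0, 252.2])]
slide_box [(0.71, [353.6, 241.7, 375.3, 265.9])] [(0.61, [361.9, 252.4])]
vial [(0.46, [309.8, 259.0, 317.3, 267.3])] [(0.39, [313.5, 263.7])]
bottle [(0.78, [236.6, 255.5, 253.3, 271.3]), (0.5, [201.9, 194.3, 224.2, 221.8])] [(0.55, [250.0, 261.5])]
jar [(0.72, [397.4, 245.2, 422.4, 271.1])] [(0.62, [406.1, 254.6]), (0.49, [393.5, 210.4])]
beaker [(0.84, [196.2, 236.4, 222.3, 260.5])] [(0.82, [210.8, 249.7]), (0.47, [310.4, 262.6])]
tape_roll [(0.59, [440.4, 239.4, 465.0, 262.4]), (0.27, [311.6, 259.5, 319.2, 268.5])] [(0.77, [448.3, 253.2])]
mouse [(0.7, [200.6, 193.5, 224.5, 222.2])] [(0.97, [213.6, 207.2])]
```

```bash
python3 - <<'E'
import cv2
a=cv2.imread("pics/scene0.png")[70:320,100:440];cv2.imwrite("pics/v1.png",cv2.resize(a,None,fx=2.35,fy=2.35,interpolation=cv2.INTER_CUBIC))
a=cv2.imread("pics/top0.png")[110:300,130:480];cv2.imwrite("pics/v2.png",cv2.resize(a,None,fx=2.28,fy=2.28,interpolation=cv2.INTER_CUBIC))
E
```

```text
(no output)
```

View pics/v1.png

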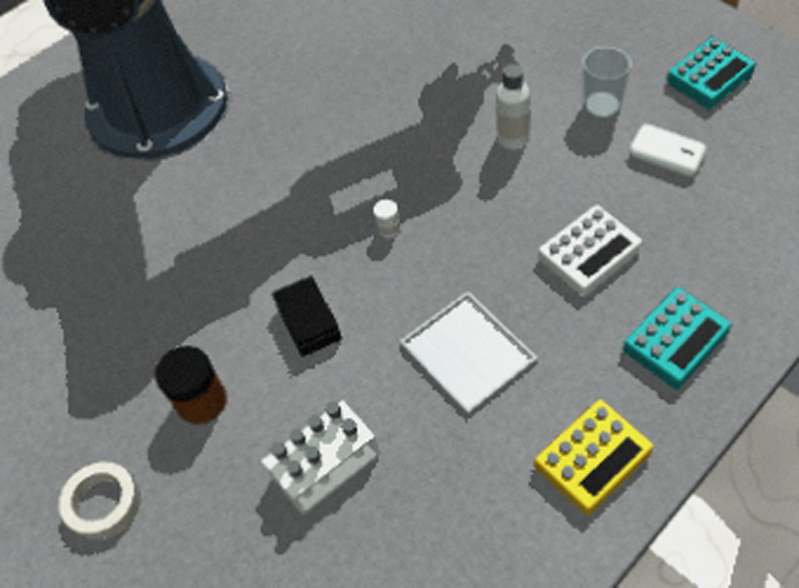

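View pics/v2.png

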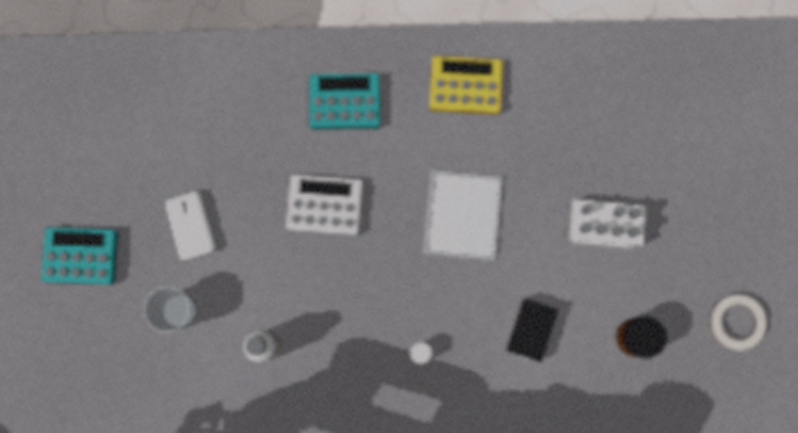

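The scene view shows the white counter at crop (590,250), the tray at (468,352), and the rack at (320,455). The box, vial, bottle and jar are all standing in the clear. In the top view the row runs counter (left), tray, rack (right). The turquoise and yellow counters are decoys.

Next I fit model silhouettes to the masks in both views.

```bash
cat > fit.py <<'E'
import numpy as np,cv2
from station import manip,cams
from scipy.optimize import minimize
def proj(P,n):
    m=cams.camera_model(n);R=cv2.Rodrigues(m['rvec'])[0];c=np.atleast_2d(P)@R.T+m['tvec']
    s=c[:,:2]/c[:,2:];s=s*(1+m['k1']*(s**2).sum(1,keepdims=True));f=200/np.tan(np.radians(m['vfov']/2))
    return s*f+[m['cx'],m['cy']]
def onplane(px,n,z=0.):
    g=lambda v:((proj([v[0],v[1],z],n)[0]-px)**2).sum()
    return minimize(g,[.6,0],method='Nelder-Mead',options=dict(xatol=1e-5,fatol=1e-6)).x
def box(a,b,h,z0=0):return np.array([[i*a/2,j*b/2,k] for i in(-1,1) for j in(-1,1) for k in(z0,h)])
def cyl(*rz):
    t=np.linspace(0,2*np.pi,32,endpoint=False);return np.vstack([np.c_[r*np.cos(t),r*np.sin(t),0*t+z] for r,z in rz])
M=dict(tray=[box(.13,.11,.01)],tube_rack=[box(.06,.11,.05)],cell_counter=[box(.085,.11,.022)],slide_box=[box(.084,.054,.036)],
 vial=[cyl((.0145,0),(.0145,.032)),cyl((.0155,.032),(.0155,.046))],bottle=[cyl((.023,0),(.023,.09)),cyl((.023,.09),(.0135,.106)),cyl((.0135,.106),(.0135,.13))],
 jar=[cyl((.03,0),(.03,.06)),cyl((.031,.06),(.031,.08))],beaker=[cyl((.034,0),(.034,.085))],tape_roll=[cyl((.042,0),(.042,.024))],mouse=[box(.1,.058,.02)])
S=4
def render(l,x,y,a,n,z=0,win=None):
    im=np.zeros((400*S,640*S),np.uint8);c,s=np.cos(a),np.sin(a)
    for p in M[l]:
        q=proj(np.c_[p[:,0]*c-p[:,1]*s+x,p[:,0]*s+p[:,1]*c+y,p[:,2]+z],n)
        h=cv2.convexHull(((q+.5)*S*16-8).astype(np.float32)).astype(np.int32);cv2.fillConvexPoly(im,h,1,shift=4)
    return im>0
def fit(l,masks,a0=0,z=0,yaw=None,x0=None):
    yaw=l in('tray','tube_rack','cell_counter','slide_box','mouse') if yaw is None else yaw
    big={n:np.kron(m,np.ones((S,S),bool)) for n,m in masks.items()}
    n0='top' if 'top' in masks else 'scene'
    ys,xs=np.nonzero(masks[n0]);x0=onplane([xs.mean(),ys.mean()],n0,.02+z) if x0 is None else x0
    def cost(v):
        t=0
        for n,b in big.items():
            r=render(l,v[0],v[1],v[2] if yaw else 0,n,z);t-=(r&b).sum()/(r|b).sum()
        return t
    best=None
    for a in([a0] if not yaw else [a0,a0+.2,a0-.2]):
        v=[*x0,a] if yaw else list(x0)
        sx=np.array([v]+[np.array(v)+d for d in np.diag([.01,.01,.12][:len(v)])])
        o=minimize(cost,v,method='Nelder-Mead',options=dict(initial_simplex=sx,xatol=2e-4,fatol=1e-4,maxiter=90))
        if best is None or o.fun<best.fun:best=o
    return best.x,-best.fun/len(big)
def look(l,ns=('scene','top'),near=None,**k):
    ms={}
    for n in ns:
        r=cams.regions_of(l,n)
        if near is not None:
            q=proj([*near],n)[0];r=[x for x in r if np.hypot(*(np.array(x['rect'])[:2]/2+np.array(x['rect'])[2:]/2-q))<25]
        if r:ms[n]=r[0]['pixels']
    return ms
E
python3 - <<'E'
from fit import *
for n in("scene","top"):cams.snapshot(n)
for l in M:
    ms=look(l);a0=-.35 if l=='slide_box' else 0
    v,f=fit(l,ms,a0);print(l,np.round(v,4),round(f,2),end=' ')
    for n in ms: print(n,np.round(fit(l,{n:ms[n]},v[2] if len(v)>2 else 0,x0=v[:2])[0],4),end=' ')
    print()
print(manip.sense()['t'])
E
```

```text
tray [ 0.6378 -0.0071 -0.1214] 0.95 scene [ 0.6373 -0.0055 -0.1303] top [ 0.6387 -0.0083 -0.1263] 
tube_rack [ 0.6161 -0.2225 -0.1173] 0.93 scene [ 0.6148 -0.2223 -0.1126] top [ 0.617  -0.2224 -0.1012] 
cell_counter [ 0.8432 -0.0185 -0.0884] 0.46 scene [ 0.8432 -0.0185 -0.0884] top [ 0.8432 -0.0185 -0.0884] 
slide_box [ 0.4584 -0.104  -0.3758] 0.92 scene [ 0.4575 -0.1047 -0.3833] top [ 0.4586 -0.1034 -0.358 ] 
vial [0.4262 0.0649] 0.76 scene [0.4262 0.0649] 
bottle [0.4451 0.2987] 0.83 scene [0.4423 0.3034] top [0.4483 0.295 ] 
jar [ 0.4428 -0.2646] 0.94 scene [ 0.4414 -0.2641] top [ 0.4442 -0.2647] 
beaker [0.5013 0.4377] 0.81 scene [0.4988 0.4417] top [0.5044 0.4339] 
tape_roll [ 0.4601 -0.4219] 0.66 scene [ 0.4601 -0.421 ] top [ 0.4601 -0.4219] 
mouse [0.6308 0.4145 0.2863] 0.88 scene [0.6299 0.418  0.2859] top [0.6318 0.4123 0.2477] 
3.2
```

```bash
cat > go.py <<'E'
import numpy as np,sys
from station import manip
from scipy.spatial.transform import Rotation as R
# go x y z jawangle(deg): tool-frame shift (mm) after first turning about tool z
def go(x,y,z,th=None):
    s=manip.sense();r=R.from_quat(s['tool_rot']);yv=r.as_matrix()[:,1];cur=np.degrees(np.arctan2(yv[1],yv[0]))
    d=0 if th is None else (th-cur+90)%180-90
    # level target orientation
    a=np.radians(cur+d);Y=np.array([np.cos(a),np.sin(a),0]);Z=np.array([0,0,-1]);T=np.c_[np.cross(Y,Z),Y,Z]
    rv=(r.inv()*R.from_matrix(T)).as_rotvec(degrees=True)
    p=np.array([x,y,z])-s['tcp_pos']
    print('turn',np.round(rv,1),'shift',np.round(T.T@p*1000,1),'t',round(s['t'],2),'tcp',np.round(s['tcp_pos'],4),'F',np.round(s['force'],1),'gap mm',round(85.4*s['finger_gap'],1),'q6',round(s['q'][5],2))
if __name__=='__main__':go(*map(float,sys.argv[1:]))
E
python3 - <<'E'
from fit import *
for n in("scene","top"):cams.snapshot(n)
for l,g,x0 in(('cell_counter',(.664,.207,.02),(.664,.207)),('vial',(.426,.065,.02),None),('tray',None,None)):
    ms=look(l,near=g);print(l,list(ms),fit(l,ms,-.12,x0=x0), [fit(l,{n:ms[n]},-.12,x0=x0)[0] for n in ms])
E
python3 go.py .458 -.104 .20 68
```

```text
cell_counter ['scene', 'top'] (array([ 0.65732207,  0.2058829 , -0.11582022]), np.float64(0.9146720332077304)) [array([ 0.6570468 ,  0.20956227, -0.10373655]), array([ 0.65888725,  0.20335337, -0.12040547])]
vial ['scene', 'top'] (array([0.43211845, 0.06347007]), np.float64(0.7835865000937758)) [array([0.42917346, 0.06824753]), array([0.43202313, 0.06145804])]
tray ['scene', 'top'] (array([ 0.47977665, -0.10312927, -0.44062923]), np.float64(0.18594057355833937)) [array([ 0.6377984 , -0.00496142, -0.11800994]), array([ 0.47977665, -0.10312927, -0.44062923])]
turn [-0. -0.  1.] shift [-475.  -549.7  103.9] t 3.6 tcp [0.2235 0.5836 0.3039] F [-0.5 -0.7 -0.4] gap mm 85.5 q6 -0.18
```

Request:
drive_tool --linear '[[-24,-27.5,5],[-24,-27.5,5],[-24,-27.5,5],[-24,-27.5,5],[-24,-27.5,5],[-24,-27.5,5],[-24,-27.5,5],[-24,-27.5,5],[-24,-27.5,5],[-24,-27.5,5],[-24,-27.5,5],[-24,-27.5,5],[-24,-27.5,5],[-24,-27.5,5],[-24,-27.5,5],[-24,-27.5,5],[-24,-27.5,5],[-24,-27.5,5],[-24,-27.5,5],[-19,-27,5]]' --rot '[[0,0,0],[0,0,0],[0,0,0],[0,0,0],[0,0,0],[0,0,0],[0,0,0],[0,0,0],[0,0,0],[0,0,0],[0,0,0],[0,0,0],[0,0,0],[0,0,0],[0,0,0],[0,0,0],[0,0,0],[0,0,0],[0,0,0],[0,0,0]]' --hand '[85,85,85,85,85,85,85,85,85,85,85,85,85,85,85,85,85,85,85,85]' --force 40

```text
t: 5.27
tcp_pos: [0.489, -0.1197, 0.2002]
tool_rot: [0.175, 0.984, 0.009, 0.01]
force: [1.1, 0.5, 0.1]
finger_gap: 0.995
```

```bash
python3 go.py .458 -.104 .088 68.5
```

```text
turn [1.2 1.  1.3] shift [ 34.6   3.3 112.2] t 5.27 tcp [ 0.489  -0.1197  0.2002] F [1.1 0.5 0.1] gap mm 84.9 q6 -1.71
```

Request:
drive_tool --linear '[[17,2,5],[17,1,20],[0,0,20],[0,0,0]]' --rot '[[1.2,1,1.3],[0,0,0],[0,0,0],[0,0,0]]' --hand '[85,85,85,85]'

```text
t: 5.6
tcp_pos: [0.4656, -0.1172, 0.1546]
tool_rot: [0.193, 0.981, -0.004, 0.008]
force: [-0.3, 0.8, -0.3]
finger_gap: 0.994
```

```bash
python3 go.py .458 -.104 .088 68.5
```

```text
turn [-0.2  0.9 -0.8] shift [11.9  9.5 66.6] t 5.6 tcp [ 0.4656 -0.1172  0.1546] F [-0.3  0.8 -0.3] gap mm 84.9 q6 -1.66
```

Request:
drive_tool --linear '[[12,9,0],[0,0,0],[0,0,0]]' --rot '[[0,0.9,-0.8],[0,0,0],[0,0,0]]' --hand '[85,85,85]'

```text
t: 5.85
tcp_pos: [0.4578, -0.1034, 0.1551]
tool_rot: [0.186, 0.983, -0.002, -0.001]
force: [0.5, 0.5, -0.4]
finger_gap: 0.995
```

```bash
python3 go.py .458 -.104 .088 68.5
```

```text
turn [-0.2 -0.1  0.1] shift [-0.4 -0.5 67.1] t 5.85 tcp [ 0.4578 -0.1034  0.1551] F [ 0.5  0.5 -0.4] gap mm 85.0 q6 -1.65
```

Request:
drive_tool --linear '[[0,0,17],[0,0,17],[0,0,17],[0,0,14],[0,0,0],[0,0,0],[0,0,0],[0,0,0],[0,0,0],[0,0,0],[0,0,0],[0,0,0],[0,0,0],[0,0,0]]' --rot '[[0,0,0],[0,0,0],[0,0,0],[0,0,0],[0,0,0],[0,0,0],[0,0,0],[0,0,0],[0,0,0],[0,0,0],[0,0,0],[0,0,0],[0,0,0],[0,0,0]]' --hand '[85,85,85,85,85,45,45,45,45,45,45,45,45,45]' --force 40

```text
t: 7.02
tcp_pos: [0.4659, -0.1033, 0.0998]
tool_rot: [0.182, 0.983, -0.005, 0.012]
force: [0.6, -0.3, -1.2]
finger_gap: 0.617
```

```bash
python3 go.py .458 -.104 .16 68.5
```

```text
turn [-0.4  1.4  0.6] shift [  7.1  -3.6 -60.2] t 7.02 tcp [ 0.4659 -0.1033  0.0998] F [ 0.6 -0.3 -1.2] gap mm 52.7 q6 -1.65
```

Request:
drive_tool --linear '[[0,0,0],[0,0,0],[0,0,0],[0,0,0],[7,-3.5,0],[0,0,0]]' --rot '[[0,0,0],[0,0,0],[0,0,0],[0,0,0],[-0.4,1.4,0.6],[0,0,0]]' --hand '[80,80,80,80,80,80]'

```text
t: 7.52
tcp_pos: [0.4576, -0.104, 0.0996]
tool_rot: [0.187, 0.982, 0.001, -0.001]
force: [1.1, 0.8, -0.5]
finger_gap: 0.934
```

```bash
python3 go.py .458 -.104 .086 68.5
```

```text
turn [ 0.1 -0.1 -0.1] shift [-0.4  0.2 13.6] t 7.52 tcp [ 0.4576 -0.104   0.0996] F [ 1.1  0.8 -0.5] gap mm 79.7 q6 -1.66
```

Request:
drive_tool --linear '[[0,0,8],[0,0,7],[0,0,0],[0,0,0]]' --rot '[[0,0,0],[0,0,0],[0,0,0],[0,0,0]]' --hand '[80,80,80,80]'

```text
t: 7.85
tcp_pos: [0.4572, -0.1044, 0.083]
tool_rot: [0.188, 0.982, 0.001, -0.001]
force: [0.0, -0.3, -0.9]
finger_gap: 0.942
```

```bash
python3 go.py .458 -.104 .084 68.5; python3 - <<'E'
from fit import *
for n in("scene","top"):cams.snapshot(n)
im=cams.snapshot("scene")[150:280,170:300,::-1];cv2.imwrite("pics/v3.png",cv2.resize(im,None,fx=4,fy=4,interpolation=cv2.INTER_CUBIC))
E
```

```text
turn [ 0.1 -0.1 -0.1] shift [-0.5  0.7 -1. ] t 7.85 tcp [ 0.4572 -0.1044  0.083 ] F [ 0.  -0.3 -0.9] gap mm 80.5 q6 -1.66
```

View pics/v3.png

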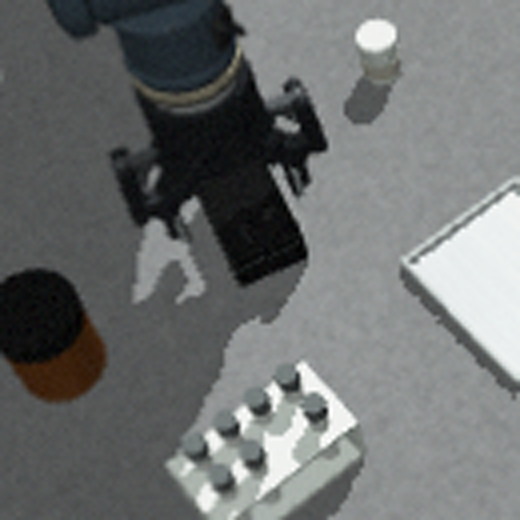

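The jaws straddle the box, with the box end visible at crop (270,240). I'll close and lift.

Request:
drive_tool --linear '[[0,0,0],[0,0,0],[0,0,0],[0,0,0],[0,0,0],[0,0,0],[0,0,0],[0,0,-10],[0,0,-18],[0,0,-18],[0,0,-18],[0,0,-10],[0,0,0],[0,0,0]]' --rot '[[0,0,0],[0,0,0],[0,0,0],[0,0,0],[0,0,0],[0,0,0],[0,0,0],[0,0,0],[0,0,0],[0,0,0],[0,0,0],[0,0,0],[0,0,0],[0,0,0]]' --hand '[45,45,45,45,45,45,45,45,45,45,45,45,45,45]' --force 40

```text
t: 9.17
tcp_pos: [0.4567, -0.104, 0.1633]
tool_rot: [0.187, 0.982, 0.001, -0.001]
force: [-0.5, -0.0, -1.1]
finger_gap: 0.626
```

```bash
python3 go.py .6378 -.0071 .16 83.1
```

```text
turn [  0.1  -0.1 -14.7] shift [-168.2  117.9    3.3] t 9.17 tcp [ 0.4567 -0.104   0.1633] F [-0.5 -0.  -1.1] gap mm 53.5 q6 -1.66
```

Request:
drive_tool --linear '[[0,0,0],[0,0,0],[0,0,0],[0,0,0],[0,0,0],[-10,7,0],[-21,15,0],[-21,15,0],[-21,15,0],[-21,15,0],[-21,15,0],[-21,15,0],[-21,14,0],[-11,7,0],[0,0,0],[0,0,0],[0,0,0]]' --rot '[[0,0,-4],[0,0,-5],[0,0,-4],[0,0,-2],[0,0,0],[0,0,0],[0,0,0],[0,0,0],[0,0,0],[0,0,0],[0,0,0],[0,0,0],[0,0,0],[0,0,0],[0,0,0],[0,0,0],[0,0,0]]' --hand '[45,45,45,45,45,45,45,45,45,45,45,45,45,45,45,45,45]'

```text
t: 10.58
tcp_pos: [0.6445, 0.0087, 0.1532]
tool_rot: [0.058, 0.998, 0.005, -0.008]
force: [-0.2, -0.0, -2.4]
finger_gap: 0.618
```

```bash
python3 go.py .6378 -.0071 .11 83.1; python3 - <<'E'
from fit import *
for n in("scene","top"):
    im=cams.snapshot(n);cv2.imwrite(f"pics/held_{n}.png",im[:,:,::-1])
    m=cams.regions_of('slide_box',n);print([(round(x['score'],2),x['rect']) for x in m])
    if m:
        print(fit('slide_box',{n:m[0]['pixels']},-.12,z=.077,x0=(.638,-.007)))
a=cv2.imread("pics/held_scene.png")[140:280,200:400];cv2.imwrite("pics/v4.png",cv2.resize(a,None,fx=3.5,fy=3.5))
E
```

```text
turn [ 0.5 -0.9  0.2] shift [  4.8 -16.5  43.2] t 10.58 tcp [0.6445 0.0087 0.1532] F [-0.2 -0.  -2.4] gap mm 52.8 q6 -1.62
[(0.73, [297.6, 189.2, 320.1, 217.1])]
(array([ 0.66008208,  0.01383471, -0.69159784]), np.float64(0.6468298590087362))
[]
```

View pics/v4.png

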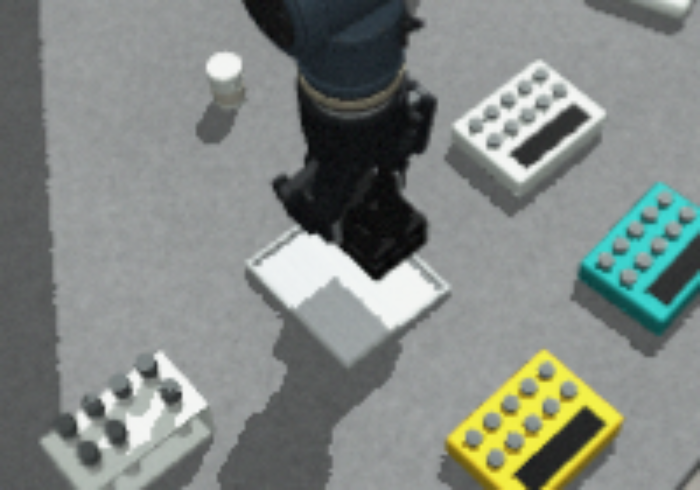

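The box is held over the tray, with its far end at crop (385,240).

Request:
drive_tool --linear '[[2.5,-8,5],[2.5,-8.5,5],[0,0,0],[0,0,0]]' --rot '[[0.5,-0.9,0.2],[0,0,0],[0,0,0],[0,0,0]]' --hand '[45,45,45,45]'

```text
t: 11.12
tcp_pos: [0.6351, -0.0105, 0.1441]
tool_rot: [0.062, 0.998, -0.0, -0.0]
force: [-0.6, -0.2, -1.2]
finger_gap: 0.625
```

```bash
python3 go.py .6378 -.0071 .1 83.1
```

```text
turn [-0.  -0.1 -0.2] shift [-2.3  3.7 44.1] t 11.12 tcp [ 0.6351 -0.0105  0.1441] F [-0.6 -0.2 -1.2] gap mm 53.3 q6 -1.64
```

Request:
drive_tool --linear '[[-2.3,3.7,8],[0,0,10],[0,0,10],[0,0,10],[0,0,6],[0,0,0],[0,0,0]]' --rot '[[0,0,0],[0,0,0],[0,0,0],[0,0,0],[0,0,0],[0,0,0],[0,0,0]]' --hand '[45,45,45,45,45,45,45]'

```text
t: 11.7
tcp_pos: [0.6381, -0.0066, 0.0944]
tool_rot: [0.062, 0.998, 0.0, -0.001]
force: [0.4, 0.2, -1.3]
finger_gap: 0.621
```

```bash
python3 go.py .6378 -.0071 .088 83.1
```

```text
turn [ 0.  -0.1 -0.3] shift [ 0.3 -0.5  6.4] t 11.7 tcp [ 0.6381 -0.0066  0.0944] F [ 0.4  0.2 -1.3] gap mm 53.1 q6 -1.63
```

Request:
drive_tool --linear '[[0,0,3.5],[0,0,3.5],[0,0,0],[0,0,0],[0,0,0],[0,0,0],[0,0,0],[0,0,-10],[0,0,-20],[0,0,-30],[0,0,-30],[0,0,-20],[0,0,0],[0,0,0]]' --rot '[[0,0,0],[0,0,0],[0,0,0],[0,0,0],[0,0,0],[0,0,0],[0,0,0],[0,0,0],[0,0,0],[0,0,0],[0,0,0],[0,0,0],[0,0,0],[0,0,0]]' --hand '[45,45,45,66,66,66,66,66,66,66,66,66,66,66]'

```text
t: 12.87
tcp_pos: [0.6392, -0.0067, 0.2064]
tool_rot: [0.062, 0.998, 0.0, 0.001]
force: [-0.4, -0.9, -0.8]
finger_gap: 0.77
```

```bash
python3 go.py .431 .065 .14 75
```

```text
turn [0.  0.1 7.9] shift [219.6  15.4  66.4] t 12.87 tcp [ 0.6392 -0.0067  0.2064] F [-0.4 -0.9 -0.8] gap mm 65.7 q6 -1.63
```

Request:
drive_tool --linear '[[10,2,0],[25,5.5,0],[28,6,5],[28,6,10],[28,6,10],[28,6,10],[28,6,10],[25,5,8],[12,2.5,3],[0,0,0],[0,0,0],[0,0,0]]' --rot '[[0,0,0],[0,0,0],[0,0,0],[0,0,0],[0,0,0],[0,0,0],[0,0,0],[0,0,0],[0,0,0],[0,0,0],[0,0,0],[0,0,0]]' --hand '[66,66,66,66,66,66,66,66,66,66,66,66]'

```text
t: 13.87
tcp_pos: [0.4217, 0.0665, 0.1413]
tool_rot: [0.063, 0.998, -0.0, -0.004]
force: [0.7, 0.8, -0.2]
finger_gap: 0.768
```

```bash
python3 - <<'E'
from fit import *
for n in("scene","top"):cams.snapshot(n)
tm=look('tray',near=(.638,-.007,.01))
for l,g,z,a in(('slide_box',(.638,-.007,.02),.004,-.12),('vial',(.431,.065,.02),0,0)):
    ms=look(l,near=g);print(l,list(ms),[ (fit(l,{n:ms[n]},a,z=z,x0=g[:2])) for n in ms])
print({n:fit('tray',{n:m},-.12,x0=(.638,-.007)) for n,m in tm.items()})
E
python3 go.py .431 .065 .12
```

```text
slide_box ['scene', 'top'] [(array([ 0.64205288, -0.00442464, -0.15987697]), np.float64(0.9113475177304965)), (array([ 0.64348424, -0.00796241, -0.09815899]), np.float64(0.9269399485705642))]
vial ['scene'] [(array([0.42702346, 0.06639439]), np.float64(0.896496173983085))]
{'scene': (array([ 0.63783301, -0.00460007, -0.12824532]), np.float64(0.577906976744186)), 'top': (array([ 0.63952755, -0.00739519, -0.11148035]), np.float64(0.6521761957263611))}
turn [-0.  -0.4 -0. ] shift [-9.3 -0.2 21.7] t 14.27 tcp [0.4218 0.0664 0.1417] F [-0.5 -0.3  0.5] gap mm 66.4 q6 -1.55
```

Request:
drive_tool --linear '[[-8.5,0,0],[0,0,12],[0,0,14],[0,0,14],[0,0,10],[0,0,0],[0,0,0]]' --rot '[[0,-0.4,0],[0,0,0],[0,0,0],[0,0,0],[0,0,0],[0,0,0],[0,0,0]]' --hand '[66,66,66,66,66,66,66]'

```text
t: 14.85
tcp_pos: [0.4381, 0.064, 0.0909]
tool_rot: [0.064, 0.998, -0.001, 0.007]
force: [-0.7, -0.2, 0.3]
finger_gap: 0.773
```

```bash
python3 go.py .430 .065 .090
```

```text
turn [-0.   0.8  0. ] shift [ 8.1 -0.   0.9] t 14.85 tcp [0.4381 0.064  0.0909] F [-0.7 -0.2  0.3] gap mm 66.0 q6 -1.55
```

Request:
drive_tool --linear '[[8,0,1],[0,0,0],[0,0,0]]' --rot '[[0,0.8,0],[0,0,0],[0,0,0]]' --hand '[66,66,66]'

```text
t: 15.1
tcp_pos: [0.4308, 0.0649, 0.0908]
tool_rot: [0.064, 0.998, -0.0, 0.0]
force: [0.8, 0.6, 0.0]
finger_gap: 0.773
```

```bash
python3 go.py .430 .065 .090;python3 - <<'E'
from fit import *
im=cams.snapshot("scene")[110:220,200:320,::-1];cv2.imwrite("pics/v5.png",cv2.resize(im,None,fx=4,fy=4,interpolation=cv2.INTER_CUBIC))
E
```

```text
turn [-0.   0.1  0. ] shift [ 0.8 -0.   0.8] t 15.1 tcp [0.4308 0.0649 0.0908] F [0.8 0.6 0. ] gap mm 66.1 q6 -1.55
```

View pics/v5.png

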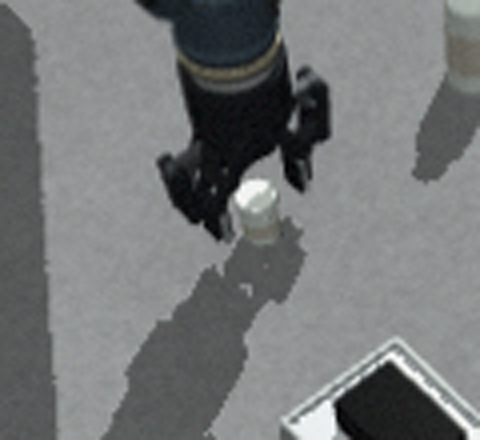

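The vial (crop 257,212) stands between the fingers. I'll grip it and lift clear.

Request:
drive_tool --linear '[[0,0,0],[0,0,0],[0,0,0],[0,0,0],[0,0,0],[0,0,0],[0,0,0],[0,0,0],[0,0,0],[0,0,-10],[0,0,-20],[0,0,-25],[0,0,-25],[0,0,-15],[0,0,0],[0,0,0]]' --rot '[[0,0,0],[0,0,0],[0,0,0],[0,0,0],[0,0,0],[0,0,0],[0,0,0],[0,0,0],[0,0,0],[0,0,0],[0,0,0],[0,0,0],[0,0,0],[0,0,0],[0,0,0],[0,0,0]]' --hand '[22,22,22,22,22,22,22,22,22,22,22,22,22,22,22,22]' --force 25

```text
t: 16.48
tcp_pos: [0.4297, 0.0651, 0.1894]
tool_rot: [0.064, 0.998, -0.0, -0.001]
force: [0.0, -0.2, -0.6]
finger_gap: 0.35
```

```bash
python3 go.py .642 -.0065 .19 83.1
```

```text
turn [-0.  -0.1 -0.4] shift [-219.3  -45.6   -0.6] t 16.48 tcp [0.4297 0.0651 0.1894] F [ 0.  -0.2 -0.6] gap mm 29.9 q6 -1.55
```

Request:
drive_tool --linear '[[-10,-2,0],[-22,-4.5,0],[-24,-5,0],[-24,-5,0],[-24,-5,0],[-24,-5,0],[-24,-5,0],[-24,-5,0],[-22,-4.5,0],[-12,-2.5,0],[-6,-1,0],[0,0,0],[0,0,0],[0,0,0]]' --rot '[[0,0,0],[0,0,0],[0,0,0],[0,0,0],[0,0,0],[0,0,0],[0,0,0],[0,0,0],[0,0,0],[0,0,0],[0,0,0],[0,0,0],[0,0,0],[0,0,0]]' --hand '[22,22,22,22,22,22,22,22,22,22,22,22,22,22]'

```text
t: 17.65
tcp_pos: [0.6442, -0.0125, 0.1619]
tool_rot: [0.064, 0.998, 0.001, -0.018]
force: [-0.5, 0.1, -0.3]
finger_gap: 0.352
```

```bash
python3 go.py .642 -.0065 .145 83.1; python3 - <<'E'
from fit import *
for n in("scene","top"):
    im=cams.snapshot(n)
    if n=='scene': cv2.imwrite("pics/v6.png",cv2.resize(im[140:260,240:380,::-1],None,fx=4,fy=4,interpolation=cv2.INTER_CUBIC))
p=manip.sense()['tcp_pos'];z=p[2]-.0908
ms=look('vial');print(list(ms),[fit('vial',{n:m},z=z,x0=p[:2]) for n,m in ms.items()])
E
```

```text
turn [ 0.  -2.1 -0.5] shift [ 2.9  5.7 16.9] t 17.65 tcp [ 0.6442 -0.0125  0.1619] F [-0.5  0.1 -0.3] gap mm 30.1 q6 -1.63
[] []
```

View pics/v6.png

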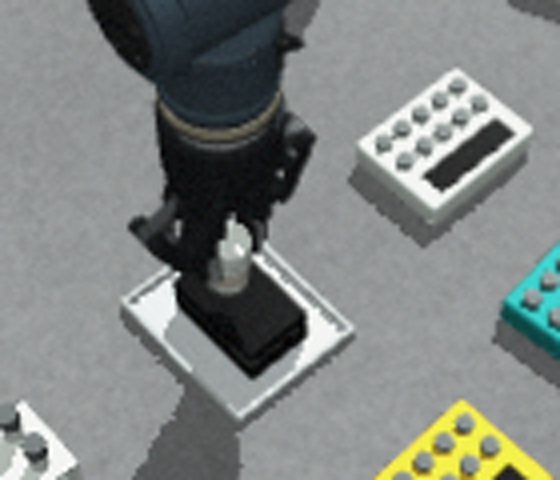

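The vial is held upright above the box (crop 232,265), and the box sits within the tray.

Request:
drive_tool --linear '[[2.5,5.5,0],[0,0,0],[0,0,0]]' --rot '[[0,-2.1,-0.5],[0,0,0],[0,0,0]]' --hand '[22,22,22]'

```text
t: 18.1
tcp_pos: [0.642, -0.0059, 0.1644]
tool_rot: [0.059, 0.998, -0.0, 0.002]
force: [-0.3, 1.5, 0.2]
finger_gap: 0.352
```

```bash
python3 go.py .642 -.0065 .132 83.1
```

```text
turn [-0.   0.2  0.1] shift [-0.1 -0.6 32.4] t 18.1 tcp [ 0.642  -0.0059  0.1644] F [-0.3  1.5  0.2] gap mm 30.0 q6 -1.64
```

Request:
drive_tool --linear '[[0,0,6],[0,0,7],[0,0,7],[0,0,6],[0,0,0],[0,0,0]]' --rot '[[0,0.2,0],[0,0,0],[0,0,0],[0,0,0],[0,0,0],[0,0,0]]' --hand '[22,22,22,22,22,22]'

```text
t: 18.6
tcp_pos: [0.6423, -0.0064, 0.1359]
tool_rot: [0.059, 0.998, -0.0, -0.0]
force: [0.9, -0.5, -0.8]
finger_gap: 0.352
```

```bash
python3 go.py .642 -.0065 .132 83.1
```

```text
turn [-0.  -0.   0.1] shift [ 0.3 -0.2  3.9] t 18.6 tcp [ 0.6423 -0.0064  0.1359] F [ 0.9 -0.5 -0.8] gap mm 30.1 q6 -1.63
```

Request:
drive_tool --linear '[[0,0,2.5],[0,0,2],[0,0,0],[0,0,0],[0,0,0]]' --rot '[[0,0,0],[0,0,0],[0,0,0],[0,0,0],[0,0,0]]' --hand '[22,22,22,22,22]'

```text
t: 19.02
tcp_pos: [0.6436, -0.0069, 0.1324]
tool_rot: [0.06, 0.998, -0.0, 0.001]
force: [0.1, 0.3, 0.2]
finger_gap: 0.356
```

Request:
drive_tool --linear '[[0,0,0],[0,0,0],[0,0,0],[0,0,0],[0,0,-8],[0,0,-18],[0,0,-25],[0,0,-25],[0,0,-15],[0,0,0],[0,0,0]]' --rot '[[0,0,0],[0,0,0],[0,0,0],[0,0,0],[0,0,0],[0,0,0],[0,0,0],[0,0,0],[0,0,0],[0,0,0],[0,0,0]]' --hand '[50,50,50,50,50,50,50,50,50,50,50]'

```text
t: 19.93
tcp_pos: [0.6426, -0.0066, 0.228]
tool_rot: [0.06, 0.998, -0.0, -0.001]
force: [-0.2, 0.4, -0.5]
finger_gap: 0.586
```

```bash
python3 go.py .443 -.2645 .2 10; python3 - <<'E'
from fit import *
for n in("scene","top"):
    im=cams.snapshot(n)
    if n=='scene': cv2.imwrite("pics/v7.png",cv2.resize(im[140:260,240:380,::-1],None,fx=4,fy=4,interpolation=cv2.INTER_CUBIC))
for l,g,z in(('vial',(.642,-.0065,.06),.04),('jar',(.443,-.2645,.04),0)):
    ms=look(l,near=g);print(list(ms),[fit(l,{n:m},z=z,x0=g[:2]) for n,m in ms.items()])
E
```

```text
turn [-0.1 -0.  73.2] shift [-219.3 -241.3   28. ] t 19.93 tcp [ 0.6426 -0.0066  0.228 ] F [-0.2  0.4 -0.5] gap mm 50.1 q6 -1.63
['scene'] [(array([ 0.64256627, -0.00641448]), np.float64(0.9343434343434344))]
['scene', 'top'] [(array([ 0.44215154, -0.26464756]), np.float64(0.9653907096989409)), (array([ 0.44370158, -0.26315869]), np.float64(0.9332548755884331))]
```

View pics/v7.png

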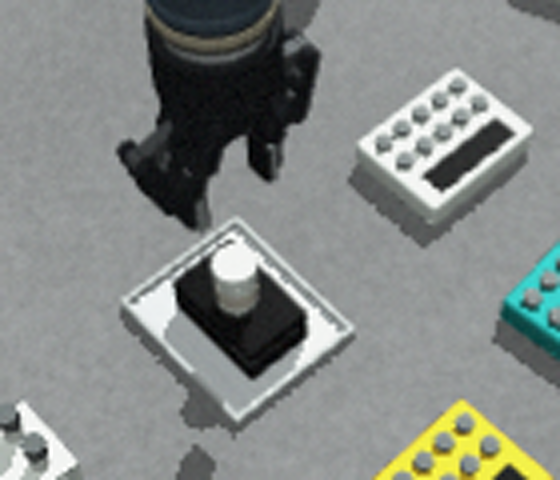

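The vial stands on the lid near its middle (crop 235,280). The jar is next, so I turn the jaws along tray x.

Request:
drive_tool --linear '[[0,0,0],[0,0,0],[0,0,0],[0,0,0],[0,0,0],[0,0,0],[0,0,0],[0,0,0],[0,0,0],[0,0,0],[0,0,0],[0,0,0],[0,0,0],[0,0,0],[0,0,0]]' --rot '[[0,0,7],[0,0,7],[0,0,7],[0,0,7],[0,0,7],[0,0,7],[0,0,7],[0,0,7],[0,0,7],[0,0,7],[0,0,7],[0,0,7],[0,0,6],[0,0,0],[0,0,0]]' --hand '[85,85,85,85,85,85,85,85,85,85,85,85,85,85,85]'

```text
t: 21.48
tcp_pos: [0.6357, -0.0058, 0.2086]
tool_rot: [0.762, 0.648, -0.011, -0.013]
force: [0.1, 0.3, 0.4]
finger_gap: 0.996
```

```bash
python3 go.py .443 -.264 .21 -7
```

```text
turn [-2.  -0.1 -2.2] shift [-279.8 -159.8   -1.4] t 21.48 tcp [ 0.6357 -0.0058  0.2086] F [0.1 0.3 0.4] gap mm 85.1 q6 -0.02
```

Request:
drive_tool --linear '[[0,0,-10],[-12,-7,-5],[-25,-14,-2],[-28,-16,-2],[-28,-16,-2],[-28,-16,-2],[-28,-16,-2],[-28,-16,-2],[-28,-16,-2],[-28,-16,-2],[-25,-15,0],[-15,-8,0],[-7,-4,0],[0,0,0],[0,0,0]]' --rot '[[-2,0,-2.2],[0,0,0],[0,0,0],[0,0,0],[0,0,0],[0,0,0],[0,0,0],[0,0,0],[0,0,0],[0,0,0],[0,0,0],[0,0,0],[0,0,0],[0,0,0],[0,0,0]]' --hand '[85,85,85,85,85,85,85,85,85,85,85,85,85,85,85]'

```text
t: 22.73
tcp_pos: [0.4294, -0.2823, 0.239]
tool_rot: [0.742, 0.67, -0.003, -0.004]
force: [-0.0, 0.5, 0.5]
finger_gap: 0.992
```

```bash
python3 go.py .443 -.264 .18 -7
```

```text
turn [-0.6 -0.1  1.1] shift [19.9 11.2 59. ] t 22.73 tcp [ 0.4294 -0.2823  0.239 ] F [-0.   0.5  0.5] gap mm 84.7 q6 -0.69
```

Request:
drive_tool --linear '[[10,5.5,10],[10,5.5,15],[0,0,20],[0,0,10],[0,0,0],[0,0,0]]' --rot '[[-0.6,0,1.1],[0,0,0],[0,0,0],[0,0,0],[0,0,0],[0,0,0]]' --hand '[85,85,85,85,85,85]'

```text
t: 23.23
tcp_pos: [0.4465, -0.2577, 0.183]
tool_rot: [0.746, 0.666, 0.001, 0.0]
force: [0.6, -0.2, 0.2]
finger_gap: 0.995
```

```bash
python3 go.py .443 -.264 .117 -7
```

```text
turn [ 0.1 -0.1  0.5] shift [-6.6 -2.7 66. ] t 23.23 tcp [ 0.4465 -0.2577  0.183 ] F [ 0.6 -0.2  0.2] gap mm 85.0 q6 -0.63
```

Request:
drive_tool --linear '[[-6.5,-2.7,5],[0,0,8],[0,0,0],[0,0,0]]' --rot '[[0,0,0.5],[0,0,0],[0,0,0],[0,0,0]]' --hand '[85,85,85,85]'

```text
t: 23.57
tcp_pos: [0.4444, -0.2637, 0.1705]
tool_rot: [0.748, 0.663, 0.002, 0.002]
force: [0.9, 0.4, 0.0]
finger_gap: 0.996
```

```bash
python3 go.py .443 -.264 .117 -7
```

```text
turn [ 0.3 -0.   0.1] shift [-0.5 -1.4 53.5] t 23.57 tcp [ 0.4444 -0.2637  0.1705] F [0.9 0.4 0. ] gap mm 85.1 q6 -0.64
```

Request:
drive_tool --linear '[[-0.5,-1.4,6],[0,0,9],[0,0,9],[0,0,9],[0,0,9],[0,0,7],[0,0,0],[0,0,0]]' --rot '[[0.3,0,0],[0,0,0],[0,0,0],[0,0,0],[0,0,0],[0,0,0],[0,0,0],[0,0,0]]' --hand '[85,85,85,85,85,85,85,85]'

```text
t: 24.23
tcp_pos: [0.4426, -0.2648, 0.116]
tool_rot: [0.749, 0.663, -0.0, -0.0]
force: [0.4, 0.1, 0.6]
finger_gap: 0.996
```

```bash
python3 go.py .443 -.264 .115 -7
```

```text
turn [-0.1 -0.   0. ] shift [0.8 0.3 1. ] t 24.23 tcp [ 0.4426 -0.2648  0.116 ] F [0.4 0.1 0.6] gap mm 85.1 q6 -0.63
```

Request:
drive_tool --linear '[[0,0,0],[0,0,0],[0,0,0],[0,0,0],[0,0,0],[0,0,0],[0,0,0],[0,0,0],[0,0,-8],[0,0,-16],[0,0,-20],[0,0,-20],[0,0,-20],[0,0,-15],[0,0,-8],[0,0,0],[0,0,0]]' --rot '[[0,0,0],[0,0,0],[0,0,0],[0,0,0],[0,0,0],[0,0,0],[0,0,0],[0,0,0],[0,0,0],[0,0,0],[0,0,0],[0,0,0],[0,0,0],[0,0,0],[0,0,0],[0,0,0],[0,0,0]]' --hand '[52,52,52,52,52,52,52,52,52,52,52,52,52,52,52,52,52]' --force 60

```text
t: 25.65
tcp_pos: [0.4414, -0.2634, 0.2301]
tool_rot: [0.749, 0.663, -0.0, -0.002]
force: [-1.0, -0.5, -1.4]
finger_gap: 0.709
```

```bash
python3 go.py .5 .09 .23 -7; python3 - <<'E'
from fit import *
im=cams.snapshot('scene');cv2.imwrite("pics/v8.png",cv2.resize(im[140:280,130:300,::-1],None,fx=3,fy=3,interpolation=cv2.INTER_CUBIC))
E
```

```text
turn [-0.2 -0.1  0. ] shift [3.579e+02 1.510e+01 1.000e-01] t 25.65 tcp [ 0.4414 -0.2634  0.2301] F [-1.  -0.5 -1.4] gap mm 60.5 q6 -0.63
```

View pics/v8.png

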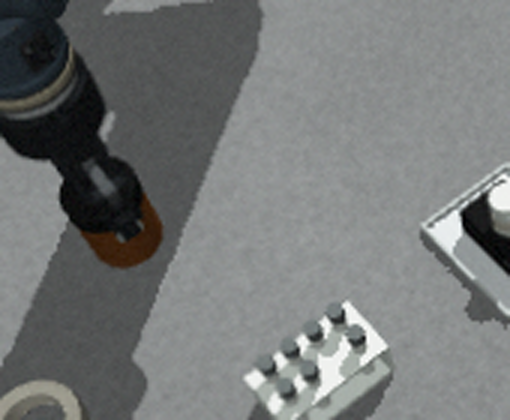

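The jar is lifted and upright in the jaws (crop 115,215). I carry it to the left in front of the row.

Request:
drive_tool --linear '[[8,0.5,0],[16,1,0],[22,1,0],[24,1,0],[24,1,0],[24,1,0],[24,1,0],[24,1,0],[24,1,0],[24,1,0],[24,1,0],[24,1,0],[24,1,0],[24,1,0],[18,1,0],[10,0,0],[5,0,0],[0,0,0],[0,0,0]]' --rot '[[0,0,0],[0,0,0],[0,0,0],[0,0,0],[0,0,0],[0,0,0],[0,0,0],[0,0,0],[0,0,0],[0,0,0],[0,0,0],[0,0,0],[0,0,0],[0,0,0],[0,0,0],[0,0,0],[0,0,0],[0,0,0],[0,0,0]]' --hand '[52,52,52,52,52,52,52,52,52,52,52,52,52,52,52,52,52,52,52]'

```text
t: 27.28
tcp_pos: [0.4888, 0.0999, 0.2125]
tool_rot: [0.75, 0.661, -0.011, -0.021]
force: [0.1, -0.7, -3.6]
finger_gap: 0.71
```

```bash
python3 go.py .649 .0995 .22 -7
```

```text
turn [-2.6 -0.7 -0.2] shift [ 19.1 159.   -7.5] t 27.28 tcp [0.4888 0.0999 0.2125] F [ 0.1 -0.7 -3.6] gap mm 60.6 q6 0.08
```

Request:
drive_tool --linear '[[0,0,-4],[3,10,-3],[3,18,0],[3,22,0],[3,22,0],[3,22,0],[2,20,0],[1,14,0],[0,10,0],[0,5,0],[0,0,0],[0,0,0],[0,0,0]]' --rot '[[-2.6,-0.7,0],[0,0,0],[0,0,0],[0,0,0],[0,0,0],[0,0,0],[0,0,0],[0,0,0],[0,0,0],[0,0,0],[0,0,0],[0,0,0],[0,0,0]]' --hand '[52,52,52,52,52,52,52,52,52,52,52,52,52]'

```text
t: 28.37
tcp_pos: [0.6325, 0.0825, 0.2133]
tool_rot: [0.756, 0.654, -0.009, -0.004]
force: [1.0, 0.8, -2.8]
finger_gap: 0.707
```

```bash
python3 go.py .649 .0995 .17 -7
```

```text
turn [-1.   0.4 -1.3] shift [18.9 14.4 43.3] t 28.37 tcp [0.6325 0.0825 0.2133] F [ 1.   0.8 -2.8] gap mm 60.4 q6 0.11
```

Request:
drive_tool --linear '[[9,7,5],[9,7,10],[0,0,14],[0,0,10],[0,0,0],[0,0,0]]' --rot '[[-1,0.4,-1.3],[0,0,0],[0,0,0],[0,0,0],[0,0,0],[0,0,0]]' --hand '[52,52,52,52,52,52]'

```text
t: 28.87
tcp_pos: [0.6482, 0.1024, 0.1703]
tool_rot: [0.748, 0.664, 0.0, -0.0]
force: [-0.7, 0.1, -1.6]
finger_gap: 0.711
```

```bash
python3 go.py .649 .0995 .117 -7
```

```text
turn [ 0.  -0.1  0.2] shift [-2.8  1.1 53.3] t 28.87 tcp [0.6482 0.1024 0.1703] F [-0.7  0.1 -1.6] gap mm 60.7 q6 0.1
```

Request:
drive_tool --linear '[[-2.8,1,6],[0,0,9],[0,0,9],[0,0,9],[0,0,8],[0,0,5],[0,0,0],[0,0,0]]' --rot '[[0,0,0],[0,0,0],[0,0,0],[0,0,0],[0,0,0],[0,0,0],[0,0,0],[0,0,0]]' --hand '[52,52,52,52,52,52,52,52]'

```text
t: 29.53
tcp_pos: [0.6491, 0.0996, 0.1192]
tool_rot: [0.748, 0.664, 0.0, -0.0]
force: [-0.1, -0.2, -2.3]
finger_gap: 0.709
```

```bash
python3 go.py .649 .0995 .1165 -7
```

```text
turn [-0.  -0.1  0.2] shift [-0.1 -0.1  2.7] t 29.53 tcp [0.6491 0.0996 0.1192] F [-0.1 -0.2 -2.3] gap mm 60.6 q6 0.1
```

Request:
drive_tool --linear '[[0,0,2.5],[0,0,0.5],[0,0,0],[0,0,0],[0,0,0]]' --rot '[[0,0,0],[0,0,0],[0,0,0],[0,0,0],[0,0,0]]' --hand '[52,52,52,52,52]'

```text
t: 29.95
tcp_pos: [0.65, 0.0995, 0.1172]
tool_rot: [0.748, 0.664, 0.001, 0.0]
force: [-0.2, -0.4, -2.8]
finger_gap: 0.712
```

Request:
drive_tool --linear '[[0,0,0],[0,0,0],[0,0,0],[0,0,0],[0,0,0],[0,0,-8],[0,0,-16],[0,0,-20],[0,0,-20],[0,0,-20],[0,0,-15],[0,0,-8],[0,0,0],[0,0,0]]' --rot '[[0,0,0],[0,0,0],[0,0,0],[0,0,0],[0,0,0],[0,0,0],[0,0,0],[0,0,0],[0,0,0],[0,0,0],[0,0,0],[0,0,0],[0,0,0],[0,0,0]]' --hand '[84,84,84,84,84,84,84,84,84,84,84,84,84,84]'

```text
t: 31.12
tcp_pos: [0.6507, 0.0994, 0.2353]
tool_rot: [0.748, 0.664, 0.004, 0.003]
force: [0.4, 0.5, 0.2]
finger_gap: 0.983
```

```bash
python3 go.py .445 .299 .23 -7;  python3 - <<'E'
from fit import *
for n in("scene","top"):cams.snapshot(n)
for l,g,z in(('jar',(.649,.0995,.04),0),('bottle',(.445,.299,.06),0)):
    ms=look(l,near=g);print(list(ms),[fit(l,{n:m},z=z,x0=g[:2]) for n,m in ms.items()])
E
```

```text
turn [ 0.5 -0.1  0.2] shift [ 173.  -228.5    5.3] t 31.12 tcp [0.6507 0.0994 0.2353] F [0.4 0.5 0.2] gap mm 84.0 q6 0.1
['scene', 'top'] [(array([0.64783212, 0.10230289]), np.float64(0.9520827119992047)), (array([0.62420234, 0.0697801 ]), np.float64(0.17615288741171584))]
['top'] [(array([0.44750605, 0.29728648]), np.float64(0.8477141992128369))]
```

Request:
drive_tool --linear '[[0,0,-5],[8,-11,-3],[14,-18,-2],[16,-22,-2],[16,-22,-2],[16,-22,-2],[16,-22,-2],[16,-22,-2],[16,-22,-2],[16,-22,-1],[14,-18,0],[8,-11,0],[4,-6,0],[0,0,0],[0,0,0],[0,0,0]]' --rot '[[0.5,0,0.2],[0,0,0],[0,0,0],[0,0,0],[0,0,0],[0,0,0],[0,0,0],[0,0,0],[0,0,0],[0,0,0],[0,0,0],[0,0,0],[0,0,0],[0,0,0],[0,0,0],[0,0,0]]' --hand '[84,84,84,84,84,84,84,84,84,84,84,84,84,84,84,84]'

```text
t: 32.75
tcp_pos: [0.4343, 0.2962, 0.2588]
tool_rot: [0.749, 0.662, -0.004, -0.005]
force: [0.2, 0.2, 0.3]
finger_gap: 0.98
```

```bash
python3 go.py .446 .299 .22 -7
```

```text
turn [-0.8 -0.1 -0.1] shift [ 4.2 11.2 38.8] t 32.75 tcp [0.4343 0.2962 0.2588] F [0.2 0.2 0.3] gap mm 83.7 q6 0.5
```

Request:
drive_tool --linear '[[4,11,5],[0,0,13],[0,0,13],[0,0,6],[0,0,0],[0,0,0]]' --rot '[[-0.8,0,0],[0,0,0],[0,0,0],[0,0,0],[0,0,0],[0,0,0]]' --hand '[84,84,84,84,84,84]'

```text
t: 33.25
tcp_pos: [0.4554, 0.2967, 0.2196]
tool_rot: [0.752, 0.659, 0.005, 0.003]
force: [1.4, 0.3, -0.7]
finger_gap: 0.983
```

```bash
python3 go.py .446 .299 .137 -7;  python3 - <<'E'
from fit import *
im=cams.snapshot('scene');cv2.imwrite("pics/v9.png",cv2.resize(im[30:170,240:400,::-1],None,fx=3.5,fy=3.5,interpolation=cv2.INTER_CUBIC))
E
```

```text
turn [ 0.6 -0.2 -0.5] shift [ 1.2 -9.6 82.6] t 33.25 tcp [0.4554 0.2967 0.2196] F [ 1.4  0.3 -0.7] gap mm 83.9 q6 0.5
```

View pics/v9.png

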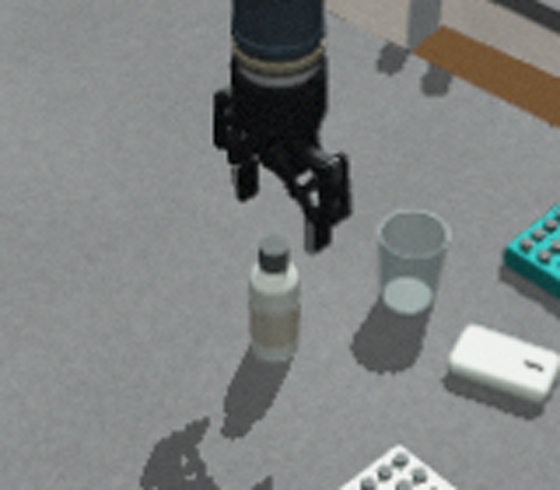

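The open jaws are over the bottle cap (crop 275,245), and the beaker is well clear.

Request:
drive_tool --linear '[[1.2,-9.5,0],[0,0,4],[0,0,10],[0,0,10],[0,0,10],[0,0,4],[0,0,0],[0,0,0]]' --rot '[[0.6,-0.2,-0.5],[0,0,0],[0,0,0],[0,0,0],[0,0,0],[0,0,0],[0,0,0],[0,0,0]]' --hand '[84,84,84,84,84,84,84,84]'

```text
t: 33.97
tcp_pos: [0.4459, 0.2997, 0.1792]
tool_rot: [0.748, 0.663, 0.001, 0.0]
force: [-0.1, 0.4, 0.3]
finger_gap: 0.986
```

```bash
python3 go.py .446 .299 .137 -7
```

```text
turn [ 0.1 -0.1  0.1] shift [-0.7  0.2 42.2] t 33.97 tcp [0.4459 0.2997 0.1792] F [-0.1  0.4  0.3] gap mm 84.2 q6 0.5
```

Request:
drive_tool --linear '[[0,0,6],[0,0,9],[0,0,9],[0,0,8],[0,0,4],[0,0,0],[0,0,0]]' --rot '[[0,0,0],[0,0,0],[0,0,0],[0,0,0],[0,0,0],[0,0,0],[0,0,0]]' --hand '[84,84,84,84,84,84,84]'

```text
t: 34.55
tcp_pos: [0.4464, 0.2999, 0.1393]
tool_rot: [0.748, 0.663, 0.002, 0.0]
force: [0.2, 0.3, -0.3]
finger_gap: 0.983
```

```bash
python3 go.py .446 .299 .137 -7
```

```text
turn [ 0.2 -0.1  0.1] shift [-1.  -0.2  2.3] t 34.55 tcp [0.4464 0.2999 0.1393] F [ 0.2  0.3 -0.3] gap mm 83.9 q6 0.5
```

Request:
drive_tool --linear '[[0,0,2.5],[0,0,0],[0,0,0],[0,0,0],[0,0,0],[0,0,0],[0,0,0],[0,0,0],[0,0,0],[0,0,0],[0,0,0],[0,0,0]]' --rot '[[0.2,0,0],[0,0,0],[0,0,0],[0,0,0],[0,0,0],[0,0,0],[0,0,0],[0,0,0],[0,0,0],[0,0,0],[0,0,0],[0,0,0]]' --hand '[84,84,36,36,36,36,36,36,36,36,36,36]' --force 50

```text
t: 35.55
tcp_pos: [0.4469, 0.3002, 0.1377]
tool_rot: [0.748, 0.663, 0.001, -0.001]
force: [0.1, -0.7, -0.3]
finger_gap: 0.519
```

Request:
drive_tool --linear '[[0,0,-8],[0,0,-16],[0,0,-20],[0,0,-20],[0,0,-20],[0,0,-15],[0,0,-8],[0,0,0],[0,0,0]]' --rot '[[0,0,0],[0,0,0],[0,0,0],[0,0,0],[0,0,0],[0,0,0],[0,0,0],[0,0,0],[0,0,0]]' --hand '[36,36,36,36,36,36,36,36,36]'

```text
t: 36.3
tcp_pos: [0.4454, 0.2993, 0.2514]
tool_rot: [0.748, 0.663, -0.0, -0.001]
force: [-0.6, -0.7, -1.5]
finger_gap: 0.52
```

```bash
python3 go.py .48 -.11 .25 -7;  python3 - <<'E'
from fit import *
im=cams.snapshot('scene');cv2.imwrite("pics/v10.png",cv2.resize(im[30:170,240:400,::-1],None,fx=3.5,fy=3.5,interpolation=cv2.INTER_CUBIC))
E
```

```text
turn [-0.1 -0.1  0.1] shift [-402.1   84.2    1.4] t 36.3 tcp [0.4454 0.2993 0.2514] F [-0.6 -0.7 -1.5] gap mm 44.4 q6 0.5
```

View pics/v10.png

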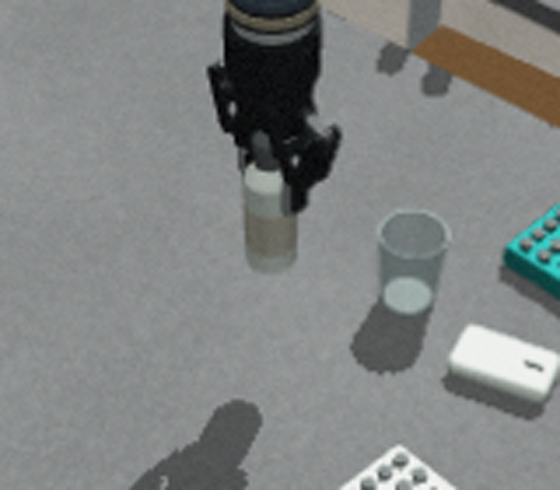

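The bottle is held upright and clear of the bench (crop 270,215).

Request:
drive_tool --linear '[[-8,2,0],[-16,3,-1],[-22,5,-1],[-24,5,-1],[-24,5,-1],[-24,5,-1],[-24,5,-1],[-24,5,-1],[-24,5,-1],[-24,5,-1],[-24,5,-1],[-24,5,-1],[-24,5,-1],[-24,5,-1],[-24,5,-1],[-20,4,0],[-14,3,0],[-8,2,0],[-4,0,0],[0,0,0]]' --rot '[[0,0,0],[0,0,0],[0,0,0],[0,0,0],[0,0,0],[0,0,0],[0,0,0],[0,0,0],[0,0,0],[0,0,0],[0,0,0],[0,0,0],[0,0,0],[0,0,0],[0,0,0],[0,0,0],[0,0,0],[0,0,0],[0,0,0],[0,0,0]]' --hand '[36,36,36,36,36,36,36,36,36,36,36,36,36,36,36,36,36,36,36,36]'

```text
t: 38.02
tcp_pos: [0.4676, -0.1136, 0.2443]
tool_rot: [0.748, 0.663, -0.016, -0.017]
force: [0.3, 0.3, -1.2]
finger_gap: 0.518
```

```bash
python3 go.py .626 -.1145 .25 -7
```

```text
turn [-2.7  0.1  0.1] shift [ 18.4 157.3  -5.7] t 38.02 tcp [ 0.4676 -0.1136  0.2443] F [ 0.3  0.3 -1.2] gap mm 44.3 q6 -0.33
```

Request:
drive_tool --linear '[[0,0,-4],[3,10,-3],[3,18,0],[3,22,0],[3,22,0],[3,22,0],[2,20,0],[1,14,0],[0,10,0],[0,5,0],[0,0,0],[0,0,0],[0,0,0]]' --rot '[[-2.7,0,0],[0,0,0],[0,0,0],[0,0,0],[0,0,0],[0,0,0],[0,0,0],[0,0,0],[0,0,0],[0,0,0],[0,0,0],[0,0,0],[0,0,0]]' --hand '[36,36,36,36,36,36,36,36,36,36,36,36,36]'

```text
t: 39.1
tcp_pos: [0.6084, -0.0963, 0.243]
tool_rot: [0.744, 0.668, -0.005, -0.011]
force: [-0.4, -0.0, -1.7]
finger_gap: 0.52
```

```bash
python3 go.py .626 -.1145 .2 -7
```

```text
turn [-1.3 -0.5  0.8] shift [-15.9  19.7  43. ] t 39.1 tcp [ 0.6084 -0.0963  0.243 ] F [-0.4 -0.  -1.7] gap mm 44.4 q6 -0.23
```

Request:
drive_tool --linear '[[-8,10,5],[-8,10,10],[0,0,14],[0,0,10],[0,0,0],[0,0,0]]' --rot '[[-1.3,-0.5,0.8],[0,0,0],[0,0,0],[0,0,0],[0,0,0],[0,0,0]]' --hand '[36,36,36,36,36,36]'

```text
t: 39.6
tcp_pos: [0.6235, -0.1149, 0.2012]
tool_rot: [0.749, 0.663, -0.002, -0.002]
force: [0.8, 0.5, -0.4]
finger_gap: 0.519
```

```bash
python3 go.py .626 -.1145 .138 -7
```

```text
turn [-0.3 -0.1  0. ] shift [ 0.7  2.4 63.2] t 39.6 tcp [ 0.6235 -0.1149  0.2012] F [ 0.8  0.5 -0.4] gap mm 44.3 q6 -0.24
```

Request:
drive_tool --linear '[[0.7,2.4,6],[0,0,10],[0,0,10],[0,0,10],[0,0,9],[0,0,7],[0,0,4],[0,0,0],[0,0,0]]' --rot '[[-0.3,0,0],[0,0,0],[0,0,0],[0,0,0],[0,0,0],[0,0,0],[0,0,0],[0,0,0],[0,0,0]]' --hand '[36,36,36,36,36,36,36,36,36]'

```text
t: 40.35
tcp_pos: [0.6258, -0.1141, 0.1389]
tool_rot: [0.749, 0.663, 0.0, -0.001]
force: [1.4, 0.7, -0.1]
finger_gap: 0.52
```

```bash
python3 go.py .626 -.1145 .138 -7
```

```text
turn [-0.1 -0.1  0.1] shift [-0.3  0.3  0.9] t 40.35 tcp [ 0.6258 -0.1141  0.1389] F [ 1.4  0.7 -0.1] gap mm 44.4 q6 -0.24
```

Request:
drive_tool --linear '[[0,0,1.2],[0,0,0.5],[0,0,0],[0,0,0]]' --rot '[[0,0,0],[0,0,0],[0,0,0],[0,0,0]]' --hand '[36,36,36,36]'

```text
t: 40.68
tcp_pos: [0.6264, -0.1143, 0.1384]
tool_rot: [0.748, 0.663, 0.001, -0.0]
force: [-0.3, 0.3, -0.7]
finger_gap: 0.52
```

Request:
drive_tool --linear '[[0,0,0],[0,0,0],[0,0,0],[0,0,0],[0,0,0],[0,0,-6],[0,0,-14],[0,0,-20],[0,0,-25],[0,0,-25],[0,0,-25],[0,0,-20],[0,0,-10],[0,0,0],[0,0,0]]' --rot '[[0,0,0],[0,0,0],[0,0,0],[0,0,0],[0,0,0],[0,0,0],[0,0,0],[0,0,0],[0,0,0],[0,0,0],[0,0,0],[0,0,0],[0,0,0],[0,0,0],[0,0,0]]' --hand '[75,75,75,75,75,75,75,75,75,75,75,75,75,75,75]'

```text
t: 41.93
tcp_pos: [0.6261, -0.1144, 0.2935]
tool_rot: [0.749, 0.663, 0.001, 0.001]
force: [0.4, 0.5, 0.4]
finger_gap: 0.876
```

```bash
python3 go.py .4 -.2 .29
```

```text
turn [ 0.1 -0.   0. ] shift [-112.2 -214.1    3.5] t 41.93 tcp [ 0.6261 -0.1144  0.2935] F [0.4 0.5 0.4] gap mm 74.8 q6 -0.24
```

Now I retreat so both cameras can see.

Request:
drive_tool --linear '[[-8,-15,-5],[-11,-21,0],[-11,-21,0],[-11,-21,0],[-11,-21,0],[-11,-21,0],[-11,-21,0],[-11,-21,0],[-10,-18,0],[-5,-10,0],[0,0,0],[0,0,0],[0,0,0]]' --rot '[[0,0,0],[0,0,0],[0,0,0],[0,0,0],[0,0,0],[0,0,0],[0,0,0],[0,0,0],[0,0,0],[0,0,0],[0,0,0],[0,0,0],[0,0,0]]' --hand '[75,75,75,75,75,75,75,75,75,75,75,75,75]'

```text
t: 43.02
tcp_pos: [0.4114, -0.1883, 0.2821]
tool_rot: [0.748, 0.664, -0.002, -0.014]
force: [-0.2, 0.1, 0.1]
finger_gap: 0.876
```

```bash
python3 - <<'E'
from fit import *
for n in("scene","top"):
    im=cams.snapshot(n)
    if n=='scene':cv2.imwrite("pics/v11.png",cv2.resize(im[70:320,100:440,::-1],None,fx=2.35,fy=2.35,interpolation=cv2.INTER_CUBIC))
T=np.array([.638,-.007]);a=-.12;R=np.array([[np.cos(a),np.sin(a)],[-np.sin(a),np.cos(a)]])
K=np.array([.6161,-.2225]);C=np.array([.6575,.206])
for l,g,z in(('slide_box',(.642,-.0065,.02),.004),('vial',(.642,-.0065,.06),.04),('jar',(.649,.0995,.04),0),('bottle',(.626,-.1145,.06),0),('beaker',(.501,.438,.04),0),('tape_roll',(.46,-.42,.01),0),('mouse',(.63,.415,.01),0)):
    ms=look(l,near=g)
    if not ms:print(l,'none');continue
    for mm in([ms] if len(ms)<2 else [{n:ms[n]} for n in ms]+[ms]):
        v,f=fit(l,mm,.28 if l=='mouse' else -.12,z=z,x0=g[:2]);p=v[:2]
        print(l,list(mm),np.round(v,4),round(f,2),'tray frame',np.round(R@(p-T),4),'dT',round(np.hypot(*(p-T)),3),'dK',round(np.hypot(*(p-K)),3),'dC',round(np.hypot(*(p-C)),3))
E
```

```text
slide_box ['scene'] [ 0.6424 -0.0047 -0.1157] 0.72 tray frame [0.0041 0.0028] dT 0.005 dK 0.219 dC 0.211
slide_box ['top'] [ 0.6447 -0.0076 -0.0874] 0.82 tray frame [0.0067 0.0003] dT 0.007 dK 0.217 dC 0.214
slide_box ['scene', 'top'] [ 0.6438 -0.0064 -0.0567] 0.76 tray frame [0.0057 0.0013] dT 0.006 dK 0.218 dC 0.213
vial ['scene'] [ 0.6429 -0.0061] 0.91 tray frame [0.0048 0.0015] dT 0.005 dK 0.218 dC 0.213
vial ['top'] [ 0.6436 -0.0089] 0.83 tray frame [ 0.0058 -0.0012] dT 0.006 dK 0.215 dC 0.215
vial ['scene', 'top'] [ 0.643  -0.0072] 0.85 tray frame [0.005  0.0004] dT 0.005 dK 0.217 dC 0.214
jar ['scene'] [0.6478 0.1023] 0.95 tray frame [-0.0033  0.1097] dT 0.11 dK 0.326 dC 0.104
jar ['top'] [0.6489 0.0969] 0.89 tray frame [-0.0016  0.1045] dT 0.104 dK 0.321 dC 0.109
jar ['scene', 'top'] [0.6491 0.0999] 0.89 tray frame [-0.0018  0.1074] dT 0.107 dK 0.324 dC 0.106
bottle ['top'] [ 0.6251 -0.1156] 0.94 tray frame [ 0.0002 -0.1093] dT 0.109 dK 0.107 dC 0.323
beaker ['scene'] [0.4951 0.4441] 0.78 tray frame [-0.1958  0.4307] dT 0.473 dK 0.677 dC 0.288
beaker ['top'] [0.5027 0.434 ] 0.87 tray frame [-0.1871  0.4217] dT 0.461 dK 0.666 dC 0.276
beaker ['scene', 'top'] [0.5027 0.434 ] 0.82 tray frame [-0.1871  0.4217] dT 0.461 dK 0.666 dC 0.276
tape_roll ['scene'] [ 0.4598 -0.4213] 0.65 tray frame [-0.1273 -0.4326] dT 0.451 dK 0.253 dC 0.658
tape_roll ['top'] [ 0.4603 -0.4199] 0.6 tray frame [-0.127  -0.4312] dT 0.45 dK 0.251 dC 0.656
tape_roll ['scene', 'top'] [ 0.4601 -0.4211] 0.63 tray frame [-0.127  -0.4324] dT 0.451 dK 0.253 dC 0.657
mouse ['scene'] [0.6299 0.4202 0.3304] 0.81 tray frame [-0.0592  0.4231] dT 0.427 dK 0.643 dC 0.216
mouse ['top'] [0.6319 0.411  0.2368] 0.87 tray frame [-0.0561  0.4142] dT 0.418 dK 0.634 dC 0.207
mouse ['scene', 'top'] [0.6313 0.4141 0.232 ] 0.82 tray frame [-0.0571  0.4173] dT 0.421 dK 0.637 dC 0.21
```

View pics/v11.png

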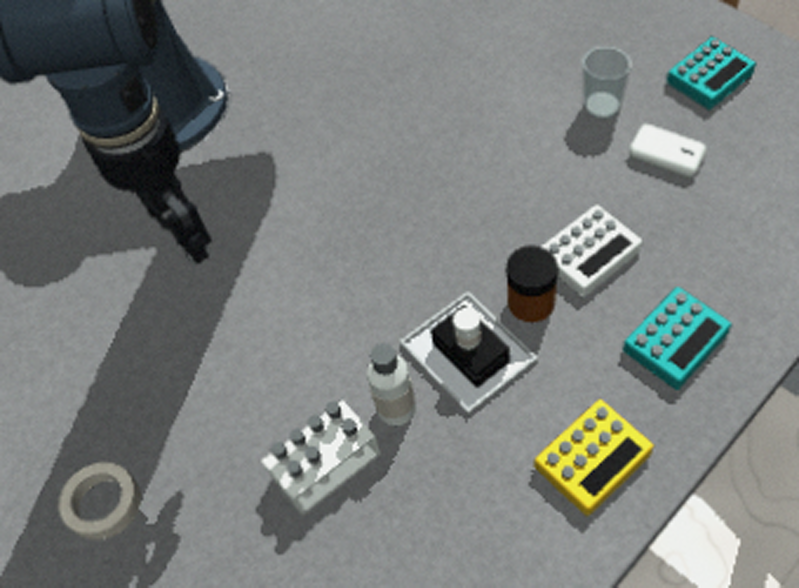

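Everything stands in its place: box and vial on the tray at crop (467,340), bottle at (390,385), jar at (531,285). The bystanders have not moved. I'm handing the job in.

```bash
python3 -c "
from station import order
print(order.sign_off())"
```

```text
the job is handed in; nothing more can be done
None
```

The staining place is set out and handed in at about 45 s of the 112 s allowed; `order.sign_off()` gives no verdict. I put the slide box in the tray, the vial on its lid, the jar between tray and cell counter, and the bottle between tray and tube rack.

These are the last camera checks, with the arm pulled back:

| Item | Measured | Limit |
|---|---|---|
| Slide box, offset from tray centre | about 5–6 mm in x, 1–3 mm in y | 12 mm each |
| Vial, offset from box centre | about 1 mm | 12 mm |
| Jar to tray / counter | 107 / 106 mm | 94–120 mm |
| Jar, offset from tray's y axis | 2 mm | 20 mm |
| Bottle to tray / rack | 109 / 107 mm | 94–120 mm |
| Bottle, offset from tray's y axis | under 1 mm | 20 mm |

- **Disagreements:** the two cameras differed by up to about 5 mm on the jar. The box angle relative to the tray ranged from about 0 to 0.06 rad depending on the fit, inside the 0.17 rad limit.
- **Bottle:** its final position comes from the top camera only, because the detector missed it in the scene view. That picture did show it standing upright.
- **Bystanders:** tape roll, mouse and beaker look unmoved. Re-measured in the same views they shifted by at most about 4 mm, except the beaker in the scene camera, about 5 mm by a weaker fit.

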